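Brace the jar and twist its tight cap free

TASK

Fold the yellow flap up until it stands upright, pressing the white jar against the back wall of its brace. Then unscrew the jar's tight red cap anticlockwise, turning no further than needed for the threads to let go (about a quarter turn from fully tight), with the jar staying put in its brace. Lift the cap straight up and finish still holding it level and centred just above the jar mouth, its lower edge one to three centimetres clear; leave the other things on the shelf alone.

Things in the scene. Friction and masses are not known exactly. Their poses are not given: they have to be found in the camera images.
- brace: Plywood jar brace fixed to the shelf: base plate 150 (x) x 112 (y) x 8 mm with a back wall along x on its +y side (inner face at y = +32 mm, top 70 mm above the shelf). Origin on the shelf under the middle of the jar's place; z up. The jar pushed against the back wall is centred at y = 0. Place and yaw vary.
- flap (a joint): Angle (rad) of the yellow flap on the brace's -y side. 0 = lying flat, pointing to the brace's -y; 1.571 = upright, where the rubber pad on its inner face just meets a jar that is against the back wall. Starts at 0.88 to 1.14. Stiff hinge (0.3 N m friction): it stays where left and takes 5 to 15 N at its free edge; push it from outside with closed fingers, rising with the edge.
- flap_edge (a point): Middle of the flap's free edge, mid-thickness. Flap 120 mm long (along brace x) x 70 mm x 6 mm; hinge axis along the brace's x at its y = -56 mm, 8 mm above the shelf. Black pad on the inner face 24 mm thick, 12 to 28 mm from the hinge. Axes fixed to the flap: y points to the hinge, z out of the inner face.
- jar_center (a point): Centre of the body of a loose white square jar (0.38 kg): body 64 x 64 x 78 mm, this point 39 mm above its foot; z up, x out of the face with a red stripe, roughly along the brace's x. Stands on the base plate 6 to 9 mm short of the back wall, up to 20 mm either way along it. Round neck 43 mm across, 78 to 112 mm above the foot.
- jar_mouth (a point): Centre of the jar's mouth, 112 mm above its foot, axes as the jar. A sprung black sealing disc in it presses the cap up and so makes it tight. Three short slanted right-hand threads on the neck: turned anticlockwise (seen from above) the cap rises 2.5 mm, lets go about 1.15 rad past fully tight, then lifts straight off up to about 1.75 rad.
- cap_center (a point): Centre of the round red cap, 60 mm across, 26 mm high, 50 g (lower edge 13 mm below this point); z up, x along the yellow tick on top. Screwed on, it is about 7 mm below the mouth, its lower edge 14 mm above the jar's shoulder. Fully tight = its x along the jar's x; starts 0 to 0.45 rad anticlockwise of that. Takes 0.2 to 0.5 N m to turn; an unbraced jar twists along with it.
- saucer: White ceramic saucer, 140 mm across, 20 mm high, to one side of the brace. Origin: middle of its underside. Leave alone.
- nozzle: Green spray nozzle lying on its side, 130 mm long, 32 mm high, on the other side. Origin: on the shelf under its barrel. Leave alone.
- fork: Steel hand fork with a wooden handle, 270 mm long, 22 mm high, lying beyond the brace. Origin: under its neck. Leave alone.
- pump: Aluminium bike pump lying on the shelf, 330 mm long, 36 mm high, to the left. Origin: under its barrel. Leave alone.
There are look-alikes about, which are no part of the job. Of the things that look like the brace, the middle-sized one is meant.

How it is judged:
On the way, in this order (a step that is already met when the one before it is completed fails the run):
1. the flap stands upright against the jar, with the cap still screwed on (value of joint flap between 1.45 and 1.69 rad and z of cap_center in the frame of jar_mouth below 0.004 m), for 0.2 s.
2. the cap is unscrewed and clear of the jar mouth, with the flap still upright (value of joint flap between 1.45 and 1.69 rad and z of cap_center in the frame of jar_mouth above 0.015 m), for 0.1 s.
At the end, for the whole second after the job is handed in: Flap upright (1.45-1.69 rad); jar upright, seated in its brace within 12 mm of its place; cap in the fingers, off the jar, level (0.17 rad), within 15 mm of the mouth axis, lower edge 5-35 mm above the mouth, tick 1.0-2.1 rad from fully tight (value of joint flap between 1.45 and 1.69 rad and angle between jar_center's own z axis and vertical below 0.12 rad and z of jar_center in the frame of brace below 0.055 m and y of jar_center in the frame of brace between -0.012 and 0.012 m and x of jar_center in the frame of brace between -0.05 and 0.05 m and z of cap_center in the frame of jar_mouth between 0.018 and 0.048 m and horizontal distance between cap_center and jar_mouth below 0.015 m and angle between cap_center's own z axis and vertical below 0.17 rad and angle between the x axis of cap_center and the x axis of jar_center, either way round above 1 rad and contact force between the fingers and cap above 1 N and contact force between cap and jar below 0.05 N); the arm keeps its last pose, push and grip.
It fails at once if the jar is lifted off its base or tipped (z of jar_center in the frame of brace above 0.06 m or angle between jar_center's own z axis and vertical above 0.25 rad).
It fails at once if the jar spins in its brace by more than about 15 degrees (angle between the x axis of jar_center and the x axis of brace, either way round above 0.27 rad).
It fails at once if the cap is wrenched off before the flap is up (z of cap_center in the frame of jar_mouth above 0.012 m and value of joint flap below 1.3 rad).
It fails at once if a bystander is pushed more than 20 mm (distance of any of saucer, nozzle, fork, pump from where it was at the start of the episode above 0.02 m).
It also fails if it takes over 54 s, if anything falls off the work surface, if the arm or the gripper's body presses on something with over 40 N, if the wrist force passes 120 N, or if a joint passes its speed limit or range.

ROBOT

A 6-joint arm with a two-finger parallel gripper is mounted at the origin on the work surface. World frame = base frame: x ahead of the robot, y to its left, z up, the work surface at z = 0. Lengths are in m, angles in rad, forces in N, time in s.
With the tool pointing down it reaches from about 0.275 to 1 m from the base axis. Payload 8.4 kg.
Tool frame: the origin (TCP) lies on the centre line of the jaws, within the pads' length; the fingertips stand 17 mm ahead of it and the grasp point (between the pads) lies 2 mm behind it (bot.tcp_to_tips is the y of the fingertips in the tool frame, in m); y points along the fingers, z is the direction in which the jaws open and shut, and the axes are right-handed (so a half turn about y gives the same grasp; the last joint's range is limited). The gripper opens to 85 mm and grips with 20 to 120 N. Pads are 22 mm wide; open, the fingers measure 114 mm over their backs; the gripper's body (76 mm by 85 mm) begins 54 mm behind the grasp point. The pads swing forward as they close: fully open they stand 13 mm farther back than shut.
Start: joints at [-1.285, 0.353, 1.633, -0, 1.155, -0.002], TCP at [0.177, -0.599, 0.248] pointing down, gripper open.
Joint ranges: [-2.63, 2.63], [-0.92, 2.1], [0.06, 2.66], [-1.3, 4.44], [0, 2.69], [-3.02, 3.02]. Speed limits (rad/s): [2.22, 2.22, 2.79, 3.14, 3.14, 3.14].

INTERFACE

Orientations are given as a unit quaternion [x, y, z, w].
In Python, from workcell import bot, hand, kinematics, get_obs, vision, hand_in gives the robot as it stands. The module is installed in compiled form; this text tells all that it offers. Calls block until the motion is done:
- bot.reach(position, orientation): joint-space move of the TCP to a pose.
- bot.servo_line(position, ori=None, velocity=0.15): straight line of the TCP; ori=None keeps the orientation; velocity is the mean speed in m/s.
- bot.goto_joints(angles): joint-space move.
- hand.move_gripper(opening, strength=None): finger opening in m; strength is the grip in N (None keeps the last); returns when the fingers have stopped.
- bot.dwell(seconds).
- kinematics.solve_ik(position, orientation): joint angles nearest the present ones, or None.
- get_obs(): the state.
- vision.read_camera(name): name is "scene" or "top" or "wrist"; returns a dict with "frame" (420x560x3 uint8, red, green, blue), "intrinsics" (3x3 intrinsics, pixels), "dist" ([k1, k2, p1, p2, k3] as OpenCV has them; the pictures are not rectified), "view" (4x4, takes a point from world to camera coordinates). Camera axes: x right, y down, z forward; pixel columns grow to the right and rows downward; lengths in m; the calibration is good to about 2 mm. A picture is of the moment at which its call begins. There is no depth.
A pose or a line that the arm cannot do raises bot.IKError and nothing moves.
- hand_in(): hands the job in, once; it reports no verdict.
The state is a dict: "time_s": time; "joint_pos": joint angles; "joint_vel": joint speeds; "joint_efforts": joint torques, N m; "position": TCP position; "orientation": TCP orientation; "wrist_force": force on the tool from outside, world axes, zero at the start; "ft_torque": the same for the moment, N m; "gripper_width": finger opening in m.
Only numpy, scipy, OpenCV 4.12 (cv2) and the standard library are available. Lean on these libraries where they do the work, as an engineer would, in place of code of your own. Each camera call takes 0.05 s, during which the arm holds its last target.

## Working session

There is one attempt and no reset: what is moved stays moved. The work goes in short steps, each a Python script; the robot and the scene stay as the last script left them, time stands still between calls to the robot, and variables do not carry over. Pictures are saved under pics/ and viewed, and the job is handed in when it is done.

```bash
mkdir -p pics
python3 - <<'E'
from workcell import bot, hand, kinematics, get_obs, vision
import cv2,numpy as np
for n in ["scene","top","wrist"]:
    d=vision.read_camera(n); cv2.imwrite(f"pics/a_{n}.png",cv2.cvtColor(d["frame"],cv2.COLOR_RGB2BGR))
    print(n,d["intrinsics"].tolist(),d["dist"],np.round(d["view"],4).tolist())
o=get_obs();print(o)
print(bot.tcp_to_tips)
E
```

```text
scene [[478.0517817748868, 0.0, 283.54937407237145], [0.0, 478.0517817748868, 207.7018851513983], [0.0, 0.0, 1.0]] [0.04759701 0.         0.         0.         0.        ] [[-0.1924, 0.9813, -0.0053, 0.1063], [0.8185, 0.1575, -0.5525, -0.3656], [-0.5414, -0.1107, -0.8335, 1.6554], [0.0, 0.0, 0.0, 1.0]]
top [[394.4384806755229, 0.0, 280.92282380516184], [0.0, 394.4384806755229, 207.77011488755377], [0.0, 0.0, 1.0]] [-0.0397428  0.         0.         0.         0.       ] [[0.014, -0.9994, 0.0302, -0.0141], [-0.995, -0.0169, -0.0985, 0.5397], [0.099, -0.0287, -0.9947, 1.1079], [0.0, 0.0, 0.0, 1.0]]
wrist [[344.151166453632, 0.0, 281.65302979245206], [0.0, 344.151166453632, 209.1651896249234], [0.0, 0.0, 1.0]] [-0.01702392  0.          0.          0.          0.        ] [[0.2837, -0.9589, -0.0006, -0.6257], [-0.9145, -0.2707, 0.3008, -0.0393], [-0.2886, -0.0848, -0.9537, 0.379], [0.0, 0.0, 0.0, 1.0]]
{'time_s': 0.15, 'joint_pos': array([-1.28540667e+00,  3.53503179e-01,  1.63395305e+00, -4.00659552e-06,
        1.15523125e+00, -2.39505915e-03]), 'joint_vel': array([-0.00035086, -0.00058784, -0.00195162, -0.00020033,  0.00035771,
       -0.00014058]), 'joint_efforts': array([ 2.07852491e-05, -6.05633998e+01, -3.42339420e+01,  3.23603876e-05,
        6.06859394e-03, -6.75930565e-07]), 'position': array([ 0.17729593, -0.59895941,  0.24772971]), 'orientation': array([-0.10145293,  0.70018192, -0.69941586,  0.10134119]), 'wrist_force': array([0.23856364, 0.12303829, 0.83570451]), 'ft_torque': array([ 0.00500858, -0.00742483,  0.03680365]), 'gripper_width': 0.08569387614656601}
0.017
```

View pics/a_scene.png

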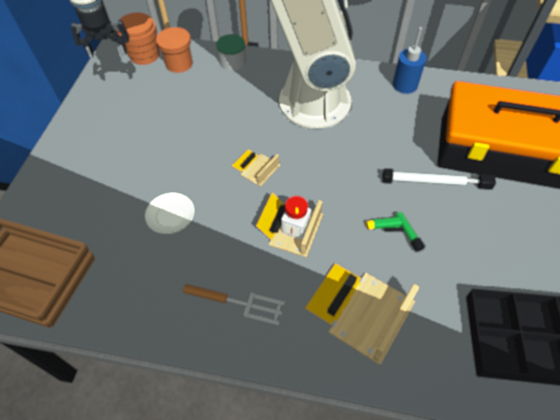

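View pics/a_top.png

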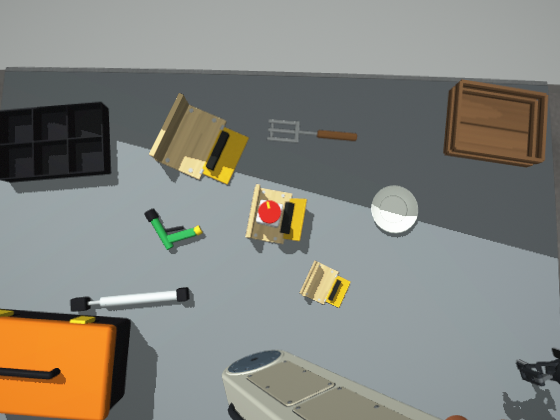

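The middle-sized brace, carrying the jar, sits at about (280,215) in the top view and (295,222) in the scene view. Its wall is on world +y and its flap on -y. Next I'll zoom in and take measurements.

```bash
cat > h.py <<'E'
from workcell import bot, hand, kinematics, get_obs, vision, hand_in
import cv2,numpy as np
from scipy.spatial.transform import Rotation as R
def cam(n): return vision.read_camera(n)
def ray(d,uv):
    p=cv2.undistortPoints(np.array([[uv]],float),d["intrinsics"],d["dist"])[0,0]
    V=np.array(d["view"]);r=V[:3,:3].T@np.array([p[0],p[1],1]);c=-V[:3,:3].T@V[:3,3]
    return c,r/np.linalg.norm(r)
def onz(d,uv,z):
    c,r=ray(d,uv);return c+r*(z-c[2])/r[2]
def tri(obs):
    A=np.zeros((3,3));b=np.zeros(3)
    for d,uv in obs:
        c,r=ray(d,uv);P=np.eye(3)-np.outer(r,r);A+=P;b+=P@c
    x=np.linalg.solve(A,b)
    return x,[np.linalg.norm((np.eye(3)-np.outer(r,r))@(x-c)) for c,r in [ray(d,uv) for d,uv in obs]]
def proj(d,X):
    V=np.array(d["view"]);rv=cv2.Rodrigues(V[:3,:3])[0]
    return cv2.projectPoints(np.array(X,float).reshape(-1,1,3),rv,V[:3,3],d["intrinsics"],d["dist"])[0].reshape(-1,2)
def save(d,name,box=None,s=1):
    im=cv2.cvtColor(d["frame"],cv2.COLOR_RGB2BGR)
    if box: x0,y0,x1,y1=box; im=im[y0:y1,x0:x1]
    im=cv2.resize(im,None,fx=s,fy=s,interpolation=cv2.INTER_CUBIC); cv2.imwrite(f"pics/{name}.png",im)
E
python3 - <<'E'
from h import *
d=cam("top");save(d,"b_top",(235,165,325,265),6)
d=cam("scene");save(d,"b_scene",(245,180,335,265),7)
E
```

```text
(no output)
```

View pics/b_top.png

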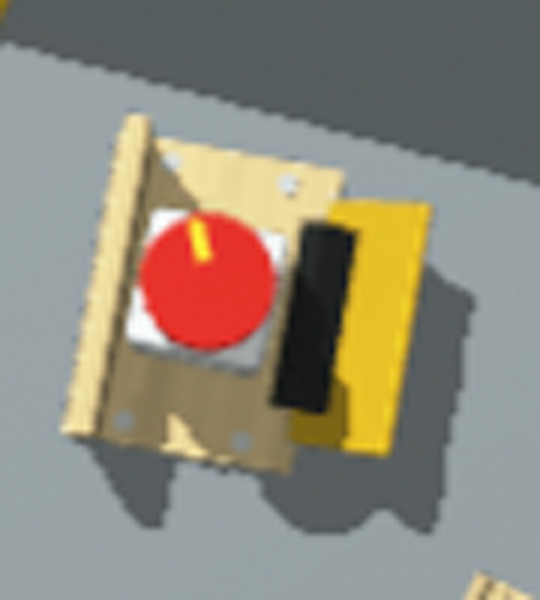

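View pics/b_scene.png

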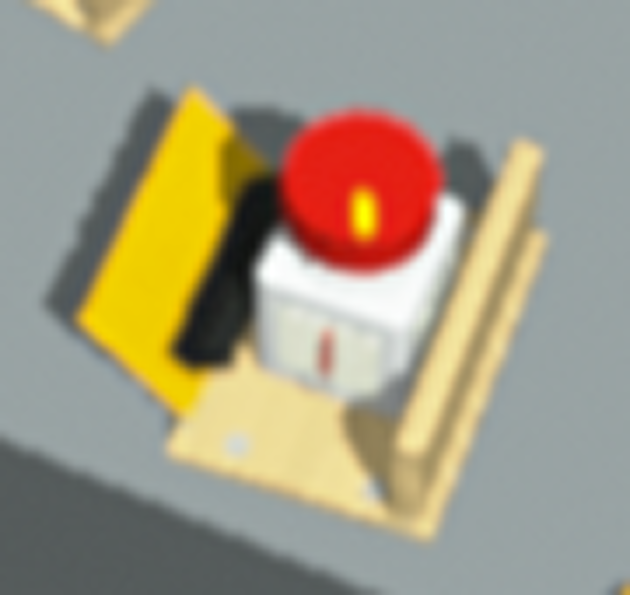

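View pics/a_wrist.png

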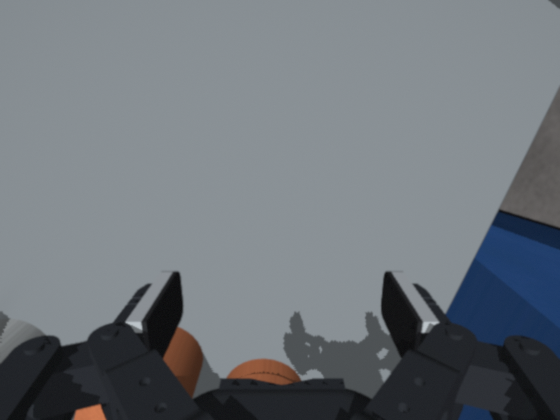

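```bash
cat > m.py <<'E'
from h import *
T=cam("top");S=cam("scene")
def t(c): return (c[0]+.5)/6-.5+235,(c[1]+.5)/6-.5+165
def s(c): return (c[0]+.5)/7-.5+245,(c[1]+.5)/7-.5+180
def red(d,box):
    f=cv2.cvtColor(d["frame"],cv2.COLOR_RGB2HSV);x0,y0,x1,y1=box
    h=f[y0:y1,x0:x1]
    m=(((h[...,0]<8)|(h[...,0]>172))&(h[...,1]>150)&(h[...,2]>90)).astype(np.uint8)
    ty=((h[...,0]>18)&(h[...,0]<34)&(h[...,1]>150)&(h[...,2]>150)).astype(np.uint8)
    return m,ty
print("flapedge far(+x)",tri([(T,t((432,203))),(S,s((78,318)))]))
print("flapedge near",tri([(T,t((388,457))),(S,s((192,88)))]))
# wall top outer / inner corners at z=.07
for n,c in dict(pxo=(128,115),pxi=(152,120),mxo=(62,432),mxi=(102,438)).items(): print("walltop T",n,onz(T,t(c),.07).round(4))
for n,c in dict(pxi=(398,447),pxo=(425,455),mxi=(517,140),mxo=(545,150)).items(): print("walltop S",n,onz(S,s(c),.07).round(4))
print("base +x-y T",onz(T,t((344,170)),.008).round(4),"S",onz(S,s((168,455)),.004).round(4))
print("base -x-y T",onz(T,t((290,474)),.004).round(4))
print("base +x+y S",onz(S,s((430,538)),.004).round(4))
for n,d,b in(("T",T,(250,190,290,230)),("S",S,(280,190,312,222))):
    m,ty=red(d,b)
    c=cv2.findNonZero(m).reshape(-1,2).mean(0)+b[:2]
    (cc,r)=cv2.minEnclosingCircle(cv2.findNonZero(m|ty)); 
    print(n,"red",c,np.array(cc)+b[:2],r)
    if ty.any(): print("tick",cv2.findNonZero(ty).reshape(-1,2).mean(0)+b[:2],ty.sum())
# tick at top surface; cap top z= .008+.112-.007+.013 + ~
E
python3 m.py
```

```text
flapedge far(+x) (array([ 0.56328608, -0.07540097,  0.06590947]), [np.float64(0.0004995961690188916), np.float64(0.0004995961690188689)])
flapedge near (array([ 0.44523221, -0.05558785,  0.06274585]), [np.float64(0.0011753157177394724), np.float64(0.0011753157177394349)])
walltop T pxo [0.6014 0.0659 0.07  ]
walltop T pxi [0.5993 0.0548 0.07  ]
walltop T mxo [0.4545 0.0931 0.07  ]
walltop T mxi [0.452  0.0748 0.07  ]
walltop S pxi [0.5985 0.0576 0.07  ]
walltop S pxo [0.6    0.0682 0.07  ]
walltop S mxi [0.4506 0.0803 0.07  ]
walltop S mxo [0.4533 0.0921 0.07  ]
base +x-y T [ 0.5861 -0.038   0.008 ] S [ 0.5828 -0.0368  0.004 ]
base -x-y T [ 0.4374 -0.0137  0.004 ]
base +x+y S [0.5997 0.0724 0.004 ]
T red [269.3601108  212.00554017] [269.02336502 211.26635551] 11.446704864501953
tick [267.85714286 204.64285714] 14
S red [295.84972678 206.33879781] [296.08631897 206.34364891] 11.414494514465332
tick [296.61111111 210.27777778] 18
```

```bash
cat >> h.py <<'E'
yaw=-0.167; O=np.array([0.5195,0.0315,0.])
ex=np.array([np.cos(yaw),np.sin(yaw),0]);ey=np.array([-np.sin(yaw),np.cos(yaw),0]);ez=np.array([0,0,1.])
def B(x,y,z): return O+x*ex+y*ey+z*ez
def quat(y,z):
    x=np.cross(y,z);return R.from_matrix(np.column_stack([x,y,z])).as_quat()
PHI=0.35
dirn=np.sin(PHI)*ey-np.cos(PHI)*ez; lat=np.cos(PHI)*ey+np.sin(PHI)*ez
def pushpose(th,L=.062,xo=0.,out=0.,sgn=1):
    yf=-.056-L*np.cos(th)-.003*np.sin(th); zf=.008+L*np.sin(th)-.003*np.cos(th)
    c=B(xo,yf,zf)               # contact = leading corner of tip
    tip=c-lat*(.011+out)
    return tip-dirn*.017, quat(dirn,sgn*ex)
E
python3 - <<'E'
from h import *
o=get_obs();print(R.from_quat(o["orientation"]).as_matrix().round(2))
for s in(1,-1):
  for th,out in((.7,.05),(1,0),(1.57,0)):
    p,q=pushpose(th,out=out,sgn=s); j=kinematics.solve_ik(p,q);print(s,th,p.round(3),None if j is None else np.round(j,2))
T=cam("top");S=cam("scene")
print(onz(T,(269.2,211.6),.122),onz(S,(296,206.3),.12), tri([(T,(269.2,211.6)),(S,(296,206.3))]))
print(onz(T,(267.86,204.64),.127),onz(S,(296.6,210.3),.127))
E
```

```text
[[-0.96 -0.    0.28]
 [-0.28  0.   -0.96]
 [-0.   -1.   -0.  ]]
1 0.7 [ 0.491 -0.135  0.041] [-0.48  0.54  1.98  0.47  0.79 -0.68]
1 1 [ 0.502 -0.075  0.071] [-0.37  0.47  2.    0.49  0.8  -0.57]
1 1.57 [ 0.507 -0.043  0.082] [-0.31  0.44  2.01  0.49  0.8  -0.51]
-1 0.7 [ 0.491 -0.135  0.041] [-0.48  0.54  1.98  0.47  0.79  2.46]
-1 1 [ 0.502 -0.075  0.071] [-0.37  0.47  2.    0.49  0.8   2.58]
-1 1.57 [ 0.507 -0.043  0.082] [-0.31  0.44  2.01  0.49  0.8   2.64]
[0.51970009 0.02766332 0.122     ] [0.51785299 0.02759698 0.12      ] (array([0.51962602, 0.02776694, 0.12266728]), [np.float64(0.0001052172155277057), np.float64(0.00010521721552770387)])
[0.53750859 0.0314789  0.127     ] [0.53460963 0.03211881 0.127     ]
```

```bash
sed -i 's/O=np.array(\[0.5195,0.0315,0.\])/O=np.array([0.5195,0.033,0.])/' h.py
cat > f1.py <<'E'
from h import *
hand.move_gripper(0.0,40)
p,q=pushpose(.8,out=.04)
bot.reach(p+np.array([0,0,.12]),q)
bot.servo_line(p,velocity=.12)
f0=get_obs()["wrist_force"];print(get_obs()["time_s"],f0.round(2))
p,q=pushpose(.8,out=.008);bot.servo_line(p,velocity=.08)
for th in np.arange(.84,1.5,.06):
    p,q=pushpose(th);bot.servo_line(p,velocity=.06)
    f=get_obs()["wrist_force"]-f0;print(round(th,2),f.round(1))
    if np.linalg.norm(f)>35: print("stop");break
T=cam("top");S=cam("scene");save(T,"c_top",(235,165,325,265),6);save(S,"c_scene",(245,180,335,265),7)
print(get_obs()["time_s"])
E
python3 f1.py
```

```text
4.45 [ 0.81 -1.25  0.64]
0.84 [-1.6  1.5 -1.5]
0.9 [-1.3 -0.3 -2. ]
0.96 [-2.  -0.4 -2.9]
1.02 [-1.8 -0.1 -2.1]
1.08 [-2.7 -1.9 -0.5]
1.14 [-3.  -2.2 -0.1]
1.2 [-3.1 -2.3  0.1]
1.26 [-2.8 -2.4  0.2]
1.32 [-3.2 -3.5  2.7]
1.38 [-2.9 -3.4  1.2]
1.44 [-2.1 -3.4  2.2]
1.5 [-1.9 -2.8  3.2]
8.175
```

View pics/c_scene.png

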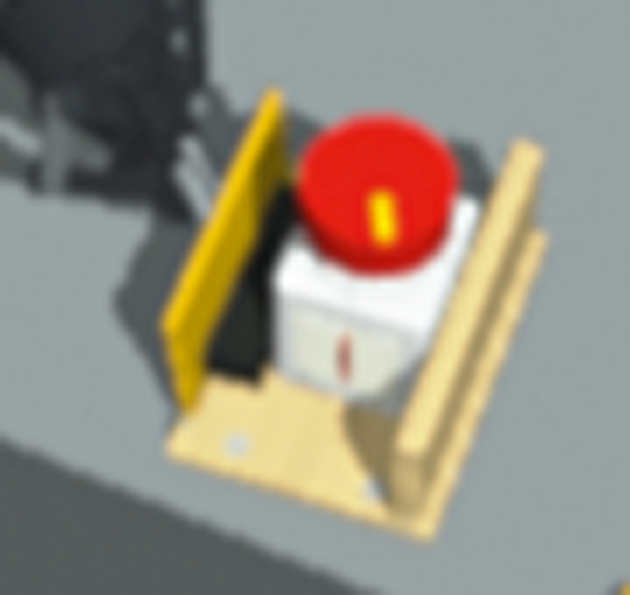

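View pics/c_top.png

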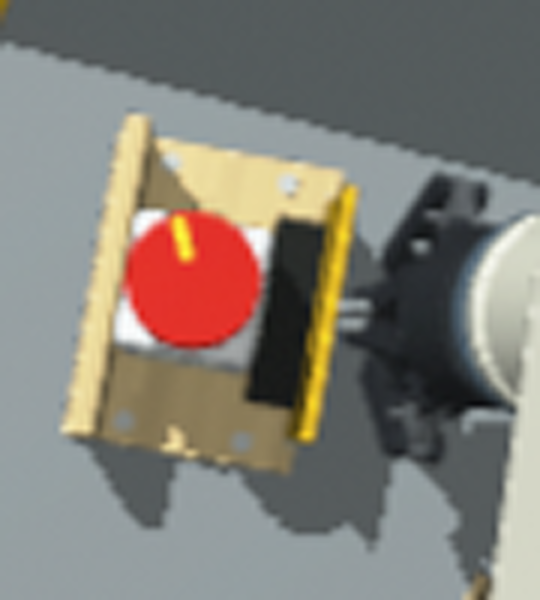

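The flap is nearly up and the jar has moved towards the wall. I'll keep pushing in small steps until the force rises.

```bash
cat > f2.py <<'E'
from h import *
for th in np.arange(1.52,1.72,.015):
    p,q=pushpose(th);bot.servo_line(p,velocity=.02)
    bot.dwell(.05);f=get_obs()["wrist_force"];print(round(th,3),f.round(1),round(f@ey,1))
    if f@ey<-19: print("stop");break
T=cam("top");S=cam("scene");save(T,"d_top",(235,165,325,265),6);save(S,"d_scene",(245,180,335,265),7)
print(get_obs()["time_s"])
E
python3 f2.py
```

```text
1.52 [-1.4 -5.7  3.3] -5.9
1.535 [-1.1 -5.2  2.7] -5.3
1.55 [-1.8 -5.8  4.8] -6.0
1.565 [-1.2 -6.2  5.1] -6.3
1.58 [-0.8 -6.6  4.9] -6.6
1.595 [-0.5 -5.5  4.4] -5.5
1.61 [-3.6 -8.6  6.7] -9.1
1.625 [ -5.2 -15.3   8.1] -15.9
1.64 [ -8.1 -19.9  11.3] -20.9
stop
10.975
```

View pics/d_scene.png

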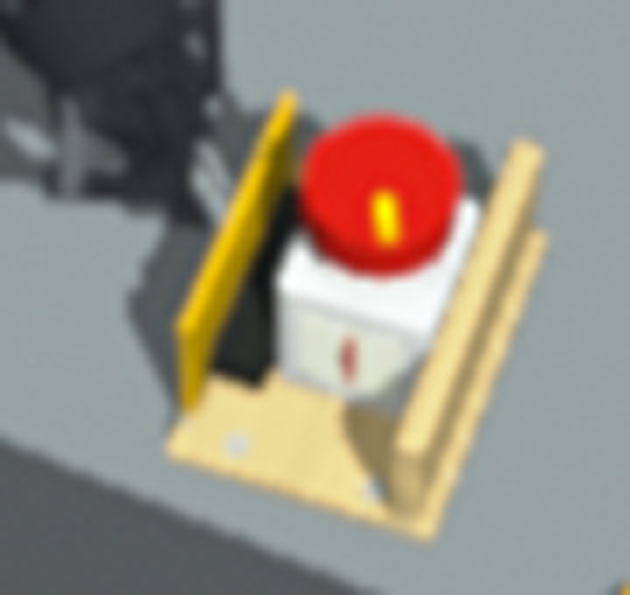

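View pics/d_top.png

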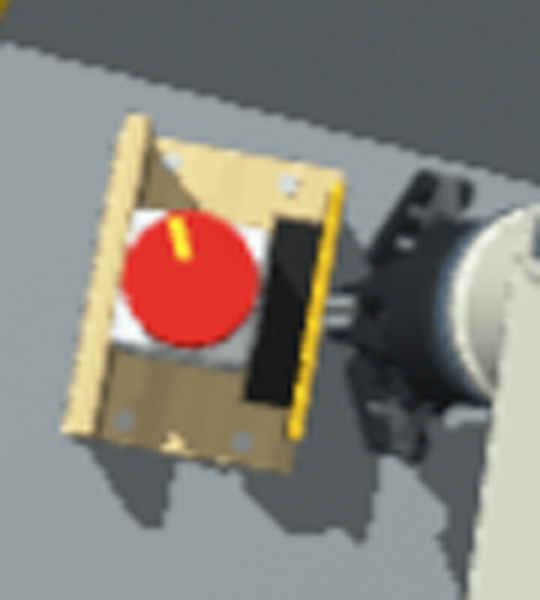

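Contact is firm: the force at the edge went from 6 N to 21 N. Now I'll back off and measure the cap.

```bash
cat > f3.py <<'E'
from h import *
from m2 import capmeas
p=np.array(get_obs()["position"])
bot.servo_line(p-ey*.07,velocity=.15)
bot.servo_line(p-ey*.09+ez*.15,velocity=.25)
hand.move_gripper(.085)
capmeas("e")
print(get_obs()["time_s"])
E
cat > m2.py <<'E'
from h import *
def blob(d,c,r):
    x0,y0=int(c[0]-r),int(c[1]-r)
    h=cv2.cvtColor(d["frame"],cv2.COLOR_RGB2HSV)[y0:y0+2*r,x0:x0+2*r]
    m=(((h[...,0]<9)|(h[...,0]>171))&(h[...,1]>140)&(h[...,2]>150)).astype(np.uint8)
    ty=((h[...,0]>14)&(h[...,0]<36)&(h[...,1]>170)&(h[...,2]>180)).astype(np.uint8)
    n,l,st,ce=cv2.connectedComponentsWithStats(m|ty)
    k=1+np.argmax(st[1:,4]);mm=(l==k).astype(np.uint8)
    ct=cv2.convexHull(max(cv2.findContours(mm,0,1)[0],key=len))
    M=cv2.moments(mm,True);c0=np.array([M["m10"]/M["m00"]+x0,M["m01"]/M["m00"]+y0])
    t=cv2.findNonZero(ty*mm);tc=None if t is None else t.reshape(-1,2).mean(0)+[x0,y0]
    return c0,M["m00"],tc
def capmeas(tag,z=.126):
    T=cam("top");S=cam("scene");C=[]
    for n,d in(("top",T),("scene",S)):
        save(d,tag+"_"+n,(235,165,325,265) if n=="top" else(245,180,335,265),6)
        u=proj(d,B(0,0,.12))[0];c,a,t=blob(d,u,18)
        X=onz(d,c,z-.004);print(n,c.round(1),a,X.round(4))
        if t is not None:
            Y=onz(d,t,z+.0005);v=Y-X;print(" tick rel brace",round(np.arctan2(v[1],v[0])-yaw,3))
        C.append((d,c))
    print("tri",tri(C))
E
python3 f3.py
```

```text
top [266.3 211.2] 392.0 [0.5205 0.0354 0.122 ]
 tick rel brace 0.446
scene [299.  207.1] 391.0 [0.5203 0.0361 0.122 ]
 tick rel brace 0.463
tri (array([0.5204627 , 0.03571508, 0.12219022]), [np.float64(0.0003615845897216536), np.float64(0.00036158458972165)])
13.25
```

View pics/e_scene.png

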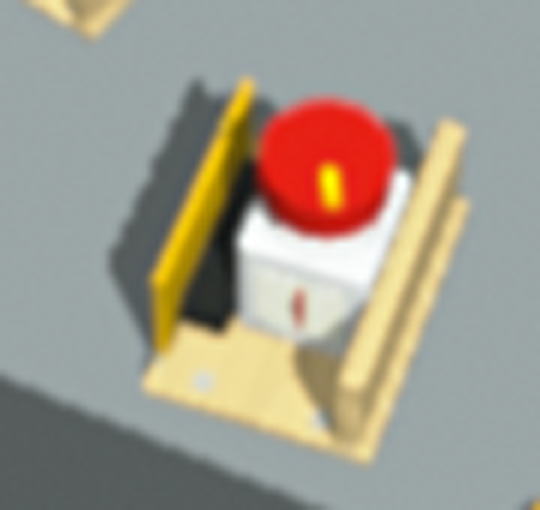

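View pics/e_top.png

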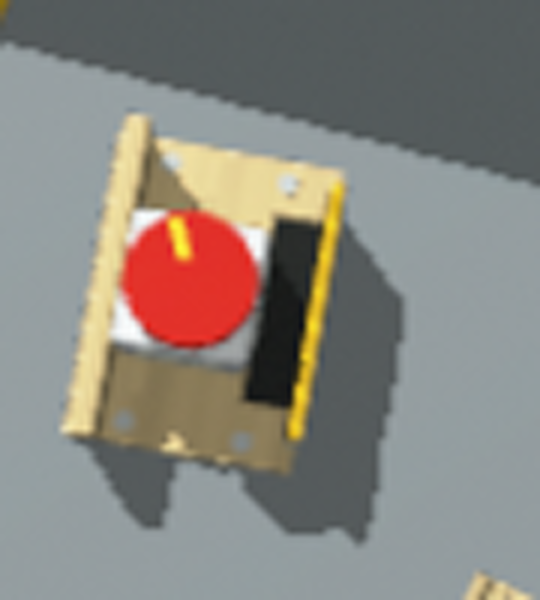

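```bash
cat > g1.py <<'E'
from h import *
T=cam("top")
def t(c): return (c[0]+.5)/6-.5+235,(c[1]+.5)/6-.5+165
X=np.array([.5205,.0356,0])
for c in((338,183),(294,440)):
    v=onz(T,t(c),.078)-X;print("flap edge brace xy rel cap",(v@ex).round(4),(v@ey).round(4))
for s in(1,-1):
  for a in(0,.9):
    r=R.from_rotvec([0,0,a]).apply(s*ex)
    j=kinematics.solve_ik(X+ez*.112,quat(-ez,r));print(s,a,None if j is None else np.round(j,3))
q=quat(-ez,ex)
bot.reach(X+ez*.22,q)
bot.servo_line(X+ez*.15,velocity=.15)
W=cam("wrist");save(W,"g_wrist");print(proj(W,X+ez*.126),get_obs()["time_s"],get_obs()["wrist_force"].round(2))
E
python3 g1.py
```

```text
flap edge brace xy rel cap 0.0603 -0.0578
flap edge brace xy rel cap -0.0593 -0.059
1 0 [ 0.065  0.373  1.966 -0.     0.803  0.232]
1 0.9 [ 0.065  0.373  1.966 -0.     0.803 -0.668]
-1 0 [ 0.065  0.373  1.966 -0.     0.803 -2.909]
-1 0.9 [ 0.065  0.373  1.966 -0.     0.803  2.474]
[[280.41942507 263.75417238]] 14.7167 [-0.12  0.67  0.12]
```

View pics/g_wrist.png

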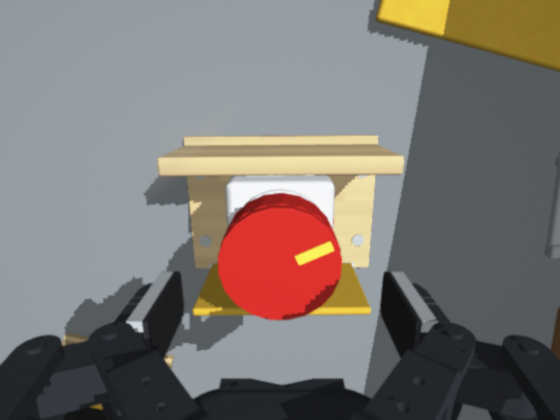

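The cap is centred between the jaws, with its top face at about (280,262) against the predicted (280,264). The tick sits about 0.42 rad from the brace x. Next I'll descend and grip.

```bash
cat > g2.py <<'E'
from h import *
X=np.array([.5205,.0356,0])
def st(t):
    o=get_obs();print(t,round(o["time_s"],2),o["wrist_force"].round(1),o["ft_torque"].round(2),round(o["gripper_width"],4),o["position"].round(4))
bot.servo_line(X+ez*.112,velocity=.06);st("down")
hand.move_gripper(.05,25);st("grip25")
hand.move_gripper(.05,70);bot.dwell(.1);st("grip70")
W=cam("wrist");save(W,"h_wrist");S=cam("scene");save(S,"h_scene",(215,150,365,270),5)
E
python3 g2.py
```

```text
down 15.5 [-0.2  0.5 -0.5] [-0.05  0.03  0.04] 0.0845 [0.5206 0.0356 0.112 ]
grip25 15.85 [-3.1  0.6  5.1] [ 0.07  0.39 -0.04] 0.0591 [0.5205 0.0357 0.1125]
grip70 16.17 [-3.8  0.9  9.1] [0.11 0.55 0.01] 0.0587 [0.5205 0.0357 0.1127]
```

View pics/h_wrist.png

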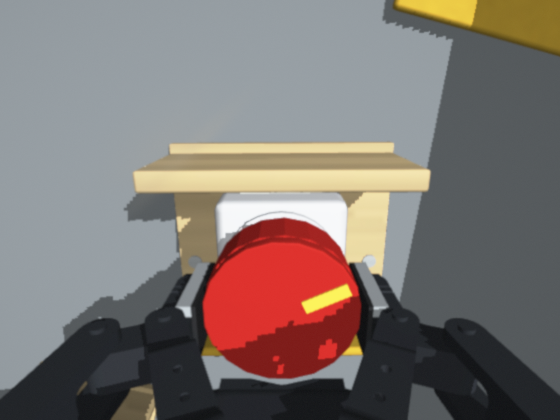

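```bash
cat > g3.py <<'E'
from h import *
import sys
X=np.array([.5205,.0356,0]); z=.112; a=0
a1=float(sys.argv[1]); a0=float(sys.argv[2]) if len(sys.argv)>2 else 0; z=.112+a0*.0025/1.15
for a in np.arange(a0+.1,a1+.01,.1):
    z+=.1*.0025/1.15
    j=kinematics.solve_ik(X+ez*z,quat(-ez,R.from_rotvec([0,0,a]).apply(ex)))
    bot.goto_joints(j)
    o=get_obs();print(round(a,2),round(o["time_s"],2),o["wrist_force"].round(1),o["ft_torque"].round(2),round(o["gripper_width"],4),o["position"][2].round(4))
    if np.linalg.norm(o["wrist_force"])>40: print("stop");break
W=cam("wrist");save(W,f"i_wrist{a1}");S=cam("scene");save(S,f"i_scene{a1}",(215,150,365,270),5)
T=cam("top");save(T,f"i_top{a1}",(235,165,325,265),6)
E
python3 g3.py .4
```

```text
0.1 16.52 [-1.8  1.   7.2] [0.   0.27 0.27] 0.0588 0.1129
0.2 16.77 [-0.5  0.4  5.6] [0.04 0.18 0.21] 0.0585 0.1131
0.3 17.02 [0.1 0.6 7. ] [0.04 0.15 0.19] 0.0584 0.1134
0.4 17.27 [-0.4  1.   6.9] [0.16 0.13 0.36] 0.0586 0.1136
```

View pics/i_wrist0.4.png

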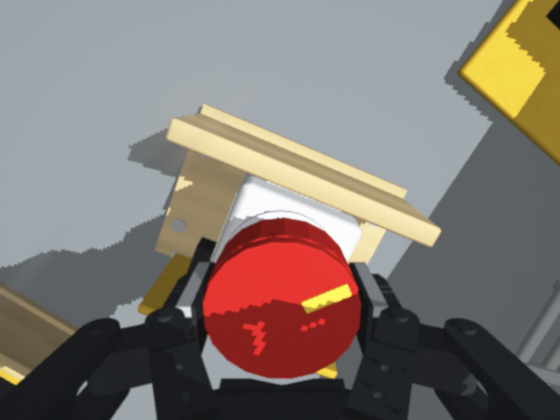

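View pics/i_scene0.4.png

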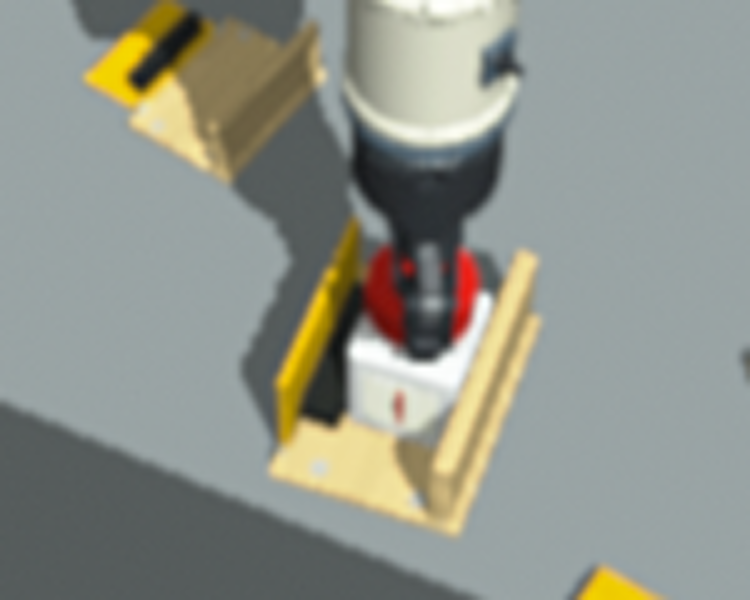

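The tick has stayed put in the wrist view (303..350, 292), so the cap hasn't slipped in the fingers. The jar is still square to the wall. I'll keep turning.

```bash
python3 g3.py .85 .4; python3 - <<'E'
E
```

```text
0.5 17.67 [0.1 0.6 5.7] [0.08 0.12 0.28] 0.0585 0.1138
0.6 17.92 [-0.8  0.2  6.7] [-0.01  0.12  0.22] 0.0586 0.1141
0.7 18.17 [-2.5  1.2 10.8] [0.14 0.4  0.15] 0.0586 0.1146
0.8 18.42 [-2.5 -0.1  7.7] [0.14 0.28 0.02] 0.0586 0.1146
```

View pics/i_wrist0.85.png

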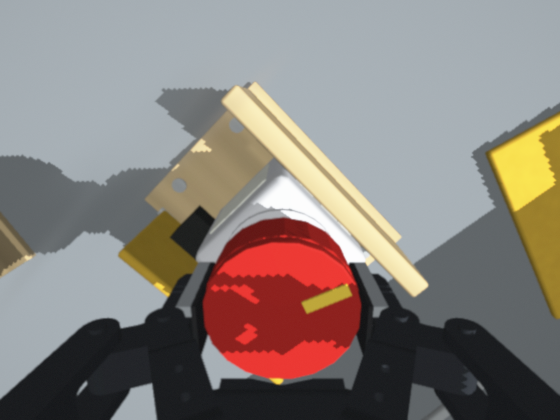

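Torque has dropped to about 0, so the threads have let go. I'll add a small margin, then lift gently with force checks.

```bash
python3 g3.py .9 .8
cat > l.py <<'E'
from h import *
p=np.array(get_obs()["position"]);ok=True
for k in (1,2,3,4,6,8,12):
    bot.servo_line(p+ez*.001*k,velocity=.01)
    f=get_obs()["wrist_force"];print(k,f.round(1),get_obs()["ft_torque"].round(2))
    if f[2]<-4: print("snag");ok=False;break
if ok:
    bot.servo_line(p+ez*.036,velocity=.05);bot.dwell(.3)
    o=get_obs();print(o["time_s"],o["wrist_force"].round(1),o["position"].round(4),o["gripper_width"])
for n in("wrist","scene","top"):
    d=cam(n);save(d,"j_"+n,None if n=="wrist" else (215,150,365,270),1 if n=="wrist" else 5)
E
python3 l.py
```

```text
0.9 18.82 [-1.2 -0.4  6.3] [0.04 0.14 0.05] 0.0584 0.1147
1 [-0.1  0.7 -0.8] [0.01 0.04 0.07]
2 [-0.6 -0.1 -0.7] [ 0.01  0.01 -0.05]
3 [ 0.7  1.2 -1.1] [ 0.06  0.08 -0.01]
4 [-0.2 -0.1 -0.7] [-0.05  0.1  -0.02]
6 [-0.6  0.2 -0.2] [ 0.05  0.07 -0.01]
8 [ 0.8  0.3 -1.1] [-0.04 -0.02 -0.01]
12 [ 0.2  0.2 -1.8] [0.02 0.01 0.01]
22.2417 [ 0.2 -0.6 -0.4] [0.5211 0.0356 0.1504] 0.05831390612101626
```

View pics/j_wrist.png

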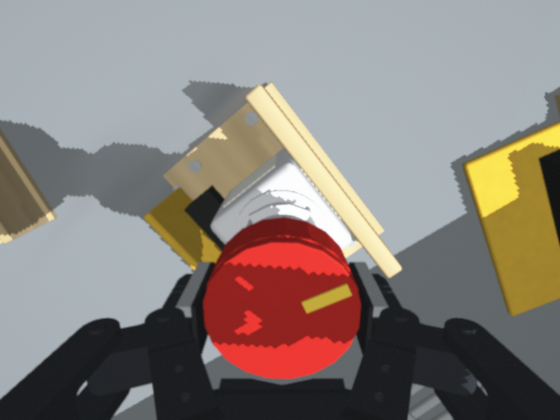

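View pics/j_scene.png

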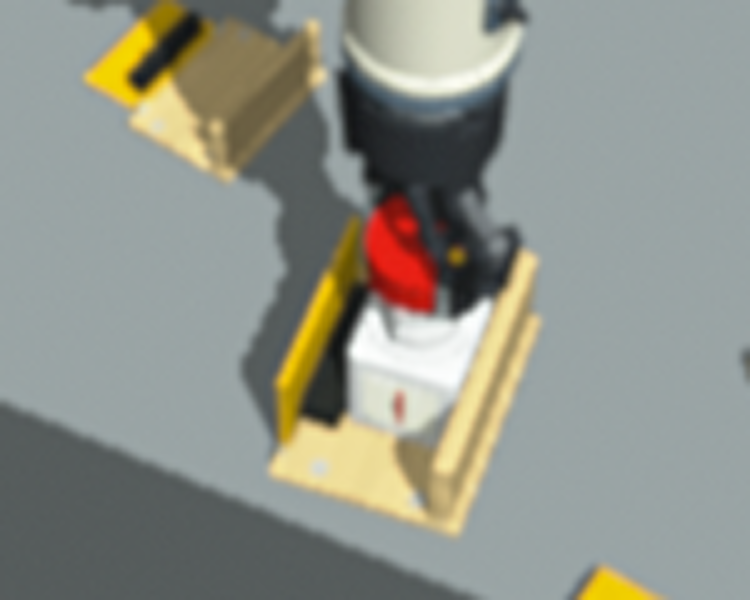

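View pics/j_top.png

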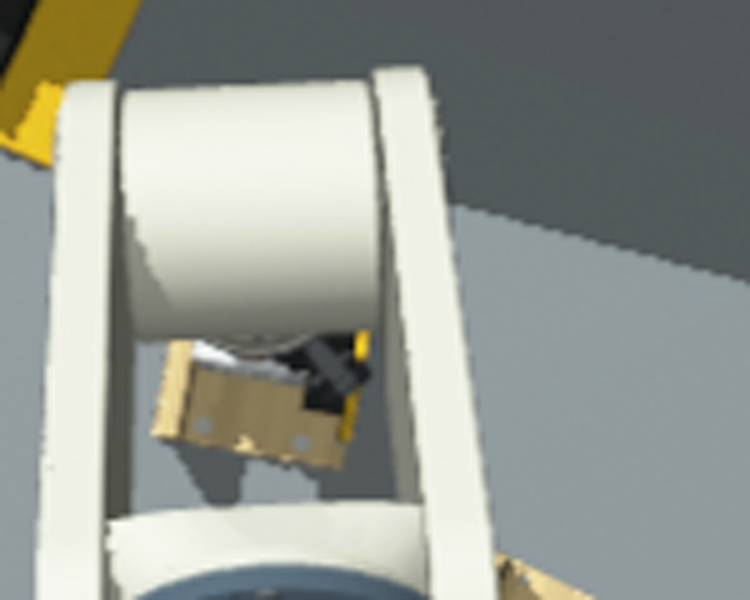

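The cap is off at about 18 mm clearance. The jar, stripe (399,405) and flap look unchanged in the scene view, and the tick hasn't moved in the fingers. I'll hand in now.

Run:
```python
from h import *
o=get_obs();print(o["time_s"],o["wrist_force"].round(1),o["gripper_width"]);hand_in()
```

```text
22.3917 [ 0.9  0.2 -0.6] 0.05891737884624098
the job is handed in; nothing more can be done
```

I handed the job in at about 22 s, with the red cap off the jar and held just above the mouth. `hand_in()` gives no verdict, so the numbers below are my own checks.

- **Flap:** I pushed it up with closed fingers until the force at its edge rose from about 6 N to 21 N, the pad meeting the jar. After backing off I measured it at about 1.54 rad, within the allowed range. It looked unchanged in the last scene picture.
- **Cap:** I gripped it at 70 N and turned it 0.9 rad anticlockwise, so the tick ended about 1.33 rad from fully tight. The torque had dropped to about zero by 0.8 rad; the last 0.1 rad was margin. The tick did not move between the fingers, so the grip did not slip.
- **Lift:** It came straight up with no snag, the wrist force staying under 2 N. I estimate the cap's lower edge is about 18 mm above the mouth, from the arm's height, not a picture. It is centred to within a few millimetres.
- **Jar:** It stayed square against the wall and looked unmoved in the last scene picture.

**Disagreements and gaps:**
- My first measurements of the brace's position differed by up to 5 mm in y. I used the middle value, and the cap measured after the push was about 2.7 mm from where that put the jar.
- Turning the cap pressed it down with 6 to 11 N, mostly from the pads swinging forward as they closed.
- I did not measure the bystanders again at the end; no contact was planned and no unexpected forces appeared.

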